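# Right the upside-down vials and load the outfeed tray

### The arm

A 7-joint arm with a two-finger parallel gripper is mounted at the origin on a cart in front of the work surface, level with it; the furniture and walls round the work are solid. World frame = base frame: x ahead of the robot, y to its left, z up, the work surface at z = 0. Lengths are in m, angles in rad, forces in N, time in s.
With the tool pointing down it reaches from about 0.35 to 0.9 m from the base axis. Payload 7.2 kg.
Tool frame: the origin (TCP) lies midway between the tips of the shut fingers; the grasp point (between the pads) lies 19 mm behind it; z points along the fingers, y is the line along which they close (so a half turn about z gives the same grasp; the last joint's range is limited). The gripper opens to 85 mm and grips with 20 to 120 N. Pads are 22 mm wide; open, the fingers measure 114 mm over their backs; the gripper's body (76 mm by 85 mm) begins 54 mm behind the grasp point. The pads swing forward as they close: fully open they stand 13 mm farther back than shut.
Start: joints at [1.038, 0.411, -0.013, 1.596, 0.006, 1.134, -0.082], TCP at [0.28, -0.559, 0.231] pointing down, gripper open.
Joint ranges: [-2.95, 2.95], [-0.29, 1.99], [-1.47, 1.44], [0.14, 2.54], [-1.03, 4.17], [0.13, 1.85], [-2.86, 2.86]. Speed limits (rad/s): [2.39, 2.39, 3.01, 3.01, 3.14, 3.14, 3.14].

### API

Orientations are given as a rotation vector (axis times angle).
In Python, from workcell import robot gives the robot as it stands. The module is installed in compiled form; this text tells all that it offers.
- The arm moves only by the tool step_arm, never from a script. Its argument "steps" is a list that holds one entry, the list of rows, each a list of 7 numbers: the turn, a rotation vector about the world's x, y, z in rad, then the shift along the world's x, y, z in cm, then the closure, from -1 (fully open) to 1 (shut), so that 0 is half open. In form: [[[wx, wy, wz, tx, ty, tz, hand], ...]]. A call has 1 to 5 rows; each row shifts and turns the commanded pose from where the row before left it; what a row does not reach is not made up. A row lasts 1/8 s, in which the tool goes at most 62.5 mm and 10.7 degrees, less where a joint would pass 70% of its speed; a pose out of reach is approached as far as the arm can. A call is refused whole if a number of a shift passes 6.25 or a number of a turn 0.188, either way. A call with a gripper value outside its range is refused whole. The fingers move at their own pace and stop on an object; "squeeze" is the grip in N (left out, the last holds). Time passes only in rows, so rows that do not move let the fingers close. It gives the time, the measured TCP pose, the force, the opening and the grip force at its end, in the units of the state.
- robot.sense(): the state, without advancing time (a new reading comes with each control period).
- robot.snapshot(name): name is "scene" or "top"; returns a dict with "img" (420x560x3 uint8, red, green, blue), "depth" (420x560 float32, m along the optical axis (not along the pixel's ray), 0 where there is no reading), "fx", "fy", "cx", "cy" (pixels), "R" (3x3) and "t" (3): a world point X has camera coordinates R X + t. Camera axes: x right, y down, z forward; pixel columns grow to the right and rows downward; lengths in m; the calibration is good to about 2 mm. A picture is of the moment at which its call begins.
- robot.close_job(): hands the job in; it is judged then, once.
Trained networks look in the newest picture that a camera, given by its name, has taken for a name from the list of things; names that differ only in an ending like _2 or _b are one class to them, and where a whole thing is asked for, a point or a joint stands for the part that bears it (a point fixed in the world has none). Each returns a list of dicts, best first, with "p" (0 to 1); they miss things now and then, are a little off and sometimes report something else, mostly with a low value. They report only what shows in the picture. A call takes as long as a camera call. They do not tell look-alikes from the thing itself.
- robot.recognise(camera, query): "xyz" ([x, y, z] in m, in the coordinates of the camera as it stood for that picture, good to about 4 mm: the middle of the surface that is visible of it).
- robot.regions_of(camera, query): "mask" (420x560 bool, what is visible of it).
The state is a dict: "time_s": time; "q": joint angles; "joint_velocities": joint speeds; "tau": joint torques, N m; "eef_pos": TCP position; "tool_rot": TCP orientation; "ft_force": force on the tool from outside, world axes, zero at the start; "ft_torque": the same for the moment, N m; "width": finger opening in m; "gripper_force": force on a finger pad.
Only numpy, scipy, OpenCV 4.12 (cv2) and the standard library are available. Lean on these libraries where they do the work, as an engineer would, in place of code of your own. Each camera call takes 0.05 s, during which the arm holds its last target. There are 200 camera calls.

### The job

Capped vials have come in on the free-spinning turntable, and some of them stand upside down on their blue caps. Load every vial into the flat steel tray, standing upright on its glass bottom with the blue cap on top, turning over those that are upside down (the blue turning stand lets you lay one down and take a new grip). When all are in and let go, press the green button right down and hold it for half a second; leave the loose star knob and die beside the tray where they are.

Things in the scene. Friction and masses are not known exactly. Their poses are not given: they have to be found in the camera images.
- vial_a: glass vial body 30 mm diameter and 67 mm tall with a thin blue cap on top, 75 mm overall, 46 g; it is gripped round the glass body, whose straight side runs from the bottom to about 45 mm. Origin on its axis at half its height, 37.5 mm from either end, z axis pointing from the bottom to the blue cap (so z points down while it stands on its cap). It starts standing on the turntable, either way up; may be absent (None)
- vial_b: glass vial body 30 mm diameter and 67 mm tall with a thin blue cap on top, 75 mm overall, 46 g; it is gripped round the glass body, whose straight side runs from the bottom to about 45 mm. Origin on its axis at half its height, 37.5 mm from either end, z axis pointing from the bottom to the blue cap (so z points down while it stands on its cap). It starts standing on the turntable, either way up; may be absent (None)
- vial_c: glass vial body 30 mm diameter and 67 mm tall with a thin blue cap on top, 75 mm overall, 46 g; it is gripped round the glass body, whose straight side runs from the bottom to about 45 mm. Origin on its axis at half its height, 37.5 mm from either end, z axis pointing from the bottom to the blue cap (so z points down while it stands on its cap). It starts standing on the turntable, either way up; may be absent (None)
- vial_d: glass vial body 30 mm diameter and 67 mm tall with a thin blue cap on top, 75 mm overall, 46 g; it is gripped round the glass body, whose straight side runs from the bottom to about 45 mm. Origin on its axis at half its height, 37.5 mm from either end, z axis pointing from the bottom to the blue cap (so z points down while it stands on its cap). It starts standing on the turntable, either way up; may be absent (None)
- turntable: passive turntable: grey foot 124 mm diameter under an aluminium disc 200 mm diameter whose top is 30 mm above the table. The disc spins freely when pushed. Origin on its axis at table height; the foot is fixed
- turning_stand: loose stand on which a vial can lie level: dark steel foot 90 x 66 x 10 mm carrying a narrow blue saddle, 46 mm long and 25 mm wide, with an open vee along its top. Weighs about 1 kg. Origin at the centre of the foot's underside, z up, x along the vee. A vial lying in the vee has its axis 68 mm above the table, right over the stand's x axis, and both its sides stick out past the saddle, so fingers can straddle vial and saddle
- tray: fixed flat steel tray 130 x 240 mm with a rim 14 mm high and 4 mm thick; floor 4 mm above the table. Origin at the centre of its underside, x along the 130 mm side, y along the 240 mm side; its x axis points away from the robot and to the left, towards the middle of the table
- ready (a joint): green push button 32 mm diameter; travel 0 (up) to 0.006 m (fully down, about 5 N); springs back
- ready_top (a point): centre of the top of the green button when it is up, about 22 mm above the table
- star_knob: black star knob 34 x 34 x 27 mm, a loose bystander behind the tray, to the right; origin at its underside
- crimp_die: turned steel die 44 x 44 x 34 mm, a loose bystander behind the tray, to the right; origin at its underside
- drawer_box: fixed beige cabinet 200 mm tall between the robot and the turntable; its side towards the turntable runs from about (0.50, 0.13) to (0.39, 0.25) m, its front with blue drawers, standing out up to 45 mm, from (0.50, 0.13) to (0.33, -0.04). A steel frame left of the table is in the way of a leaning wrist above z = 0.25 left of the line y = x + 0.2
Not all that is in view belongs to the job. Leave any turquoise or yellow look-alike of the vial_a alone.

How it is judged:
On the way, in this order (a step that is already met when the one before it is completed fails the run):
1. every vial stands upright in the tray, let go and still (angle between each of vial_a, vial_b, vial_c, vial_d's own z axis and vertical below 0.12 rad and x of vial_a in the frame of tray between -0.055 and 0.055 m and y of vial_a in the frame of tray between -0.105 and 0.105 m and z of each of vial_a, vial_b, vial_c, vial_d in the frame of tray below 0.0495 m and contact force between the fingers and vial_a below 0.2 N and linear speed of each of vial_a, vial_b, vial_c, vial_d below 0.03 m/s and x of vial_b in the frame of tray between -0.055 and 0.055 m and y of vial_b in the frame of tray between -0.105 and 0.105 m and contact force between the fingers and vial_b below 0.2 N and x of vial_c in the frame of tray between -0.055 and 0.055 m and y of vial_c in the frame of tray between -0.105 and 0.105 m and contact force between the fingers and vial_c below 0.2 N and x of vial_d in the frame of tray between -0.055 and 0.055 m and y of vial_d in the frame of tray between -0.105 and 0.105 m and contact force between the fingers and vial_d below 0.2 N), for 0.2 s.
2. the green button is pressed down (more than 4 of its 6 mm) (value of joint ready above 0.004 m), for 0.15 s.
At the end, for the whole second after the job is handed in: every vial present stands cap up within 0.12 rad of upright on the tray's floor (its middle within 55 mm of the tray's centre along x, 105 mm along y, under 49.5 mm above the tray's underside), released and still; the button has been pressed and is up again (all of step 1 and value of joint ready below 0.002 m); the robot touches nothing.
It fails at once if a vial falls off the table (height (world z) of any of vial_a, vial_b, vial_c, vial_d below -0.05 m).
It fails at once if the star knob or the die is moved more than 40 mm (distance of any of star_knob, crimp_die from where it was at the start of the episode above 0.04 m).
Of vial_a, vial_c, vial_d only 2 to 3 are there at a start; the rules pass over those that are not, and their reading is None.
At some moment in a run one of turning_stand may be knocked a few centimetres aside while the robot is not near it.
It also fails if it takes over 210 s, if anything falls off the work surface, if the arm or the gripper's body presses on something with over 40 N, if the wrist force passes 120 N, or if a joint passes its speed limit or range.

## Working session

There is one attempt and no reset: what is moved stays moved. The work goes in short steps, Python scripts to look and compute and a tool call to move; the robot and the scene stay as the last step left them, time stands still between calls to the robot, and variables do not carry over. Pictures are saved under pics/ and viewed, at most 14 in all, crops included, and the job is handed in when it is done.

Besides the shell and the picture viewer there is one more tool, called after ">>>" by a JSON object that holds its "name" and its "arguments", one argument or row to a line. step_arm: Moves the arm, as the interface text tells. Its arguments: {"type":"object","properties":{"steps":{"type":"array","items":{"type":"array","items":{"type":"array","items":{"type":"number"}}}},"squeeze":{"type":"number"}},"required":["steps"]}

```bash
mkdir -p pics
cat > h.py <<'E'
import numpy as np, cv2
from workcell import robot
def snap(c,name=None):
    s=robot.snapshot(c)
    if name: cv2.imwrite(f'pics/{name}.png',s['img'][:,:,::-1])
    return s
def toW(s,p): return s['R'].T@(np.asarray(p)-s['t'])
def proj(s,X):
    c=s['R']@np.asarray(X)+s['t']; return s['fx']*c[0]/c[2]+s['cx'], s['fy']*c[1]/c[2]+s['cy']
def cloud(s):
    v,u=np.mgrid[:420,:560]; d=s['depth']
    P=np.stack([(u-s['cx'])/s['fx']*d,(v-s['cy'])/s['fy']*d,d],-1)
    W=(P-s['t'])@s['R']; W[d==0]=np.nan
    return W
E
python3 - <<'E'
from h import *
for c in('scene','top'):
    s=snap(c,c+'0'); print(c,(s['R'].T@-s['t']).round(3),s['R'][2].round(2))
    for q in('vial_a','turntable','turning_stand','tray','ready','star_knob','crimp_die'):
        for r in robot.recognise(c,q):
            if r['p']>.25: W=toW(s,r['xyz']); print(q,round(r['p'],2),W.round(3),np.round(proj(s,W)))
print(robot.sense())
E
```

```text
scene [ 0.405 -0.595  1.073] [ 0.12  0.54 -0.84]
vial_a 0.84 [0.504 0.317 0.08 ] [237. 135.]
vial_a 0.67 [0.605 0.319 0.08 ] [274. 129.]
vial_a 0.67 [0.77  0.157 0.055] [348. 173.]
vial_a 0.54 [0.593 0.221 0.081] [277. 157.]
turntable 0.67 [0.563 0.273 0.031] [262. 156.]
turning_stand 0.91 [0.653 0.105 0.01 ] [308. 205.]
turning_stand 0.47 [ 0.765 -0.27   0.03 ] [397. 331.]
tray 0.69 [ 0.584 -0.084  0.003] [297. 275.]
tray 0.36 [0.503 0.318 0.079] [237. 135.]
star_knob 0.51 [ 0.72  -0.251  0.03 ] [375. 326.]
crimp_die 0.73 [ 0.762 -0.27   0.032] [396. 331.]
top [0.278 0.051 1.46 ] [ 0.2  -0.01 -0.98]
vial_a 0.71 [0.596 0.225 0.104] [209. 192.]
vial_a 0.66 [0.605 0.327 0.102] [173. 189.]
vial_a 0.58 [0.767 0.167 0.073] [230. 139.]
vial_a 0.41 [0.352 0.318 0.072] [176. 278.]
turning_stand 0.69 [0.65  0.112 0.01 ] [250. 181.]
tray 0.6 [ 0.579 -0.078  0.004] [311. 204.]
ready 0.59 [ 0.696 -0.02   0.02 ] [292. 166.]
crimp_die 0.67 [ 0.763 -0.27   0.03 ] [373. 143.]
{'time_s': 0.8, 'q': array([ 1.0378035 ,  0.41105612, -0.01270745,  1.59619932,  0.00561439,
        1.13429497, -0.08219752]), 'joint_velocities': array([-7.89675693e-04,  8.26784561e-05,  5.43772359e-04,  4.31300215e-04,
       -8.69846909e-04, -2.23265373e-03,  1.21643002e-03]), 'tau': array([ 9.75437229e-05, -6.00334883e+01,  6.81756623e-01, -2.99724180e+01,
        1.41238273e-02,  1.68482813e-03, -2.45202301e-05]), 'eef_pos': array([ 0.28014206, -0.55870823,  0.23132509]), 'tool_rot': array([3.05705390e+00, 7.23560739e-01, 2.19332764e-05]), 'ft_force': array([-0.82212586,  1.25190081,  0.66695212]), 'ft_torque': array([0.00903699, 0.019003  , 0.0164425 ]), 'gripper_force': 0.0, 'width': 0.08540370681295871}
```

Run:
```python
import cv2
a=cv2.imread('pics/scene0.png'); cv2.imwrite('pics/s1.png',cv2.resize(a[70:370,180:460],None,fx=2,fy=2,interpolation=2)[:600,:560])
b=cv2.imread('pics/top0.png'); cv2.imwrite('pics/t1.png',cv2.resize(b[100:300,140:407],None,fx=3,fy=3,interpolation=2)[:600,:800])
```

```text
(no output)
```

View pics/s1.png

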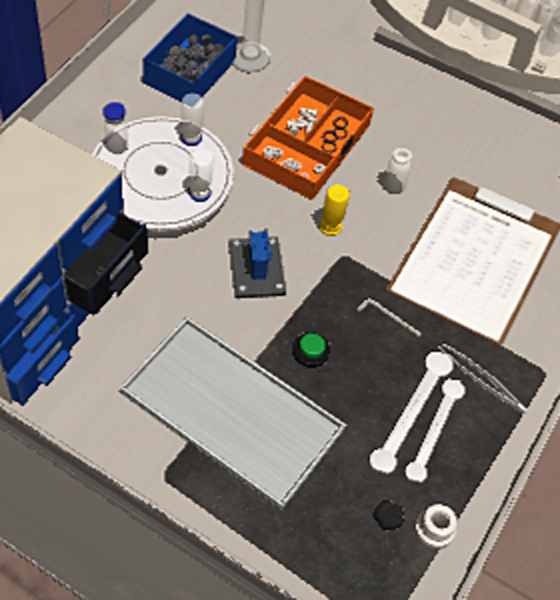

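View pics/t1.png

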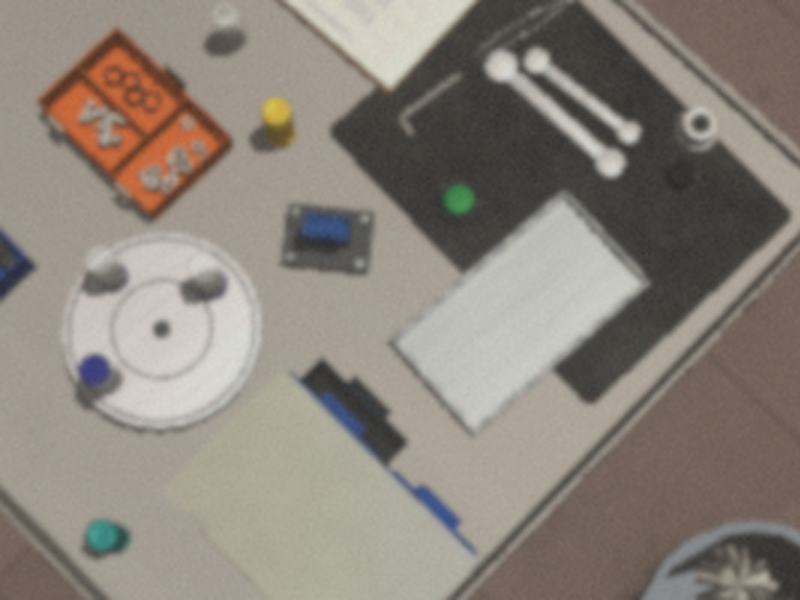

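```bash
cat >> h.py <<'E'
def rect(s,W,lo,hi,box,cond=None):
    m=(W[...,2]>lo)&(W[...,2]<hi)&(W[...,0]>box[0])&(W[...,0]<box[1])&(W[...,1]>box[2])&(W[...,1]<box[3])
    if cond is not None: m&=cond
    return W[m]
def stand(W,s,c=(.652,.108)):
    hsv=cv2.cvtColor(s['img'],cv2.COLOR_RGB2HSV); b=(c[0]-.08,c[0]+.08,c[1]-.08,c[1]+.08)
    for n,lo,hi,cd in (('saddle',.03,.09,(hsv[...,0]>95)&(hsv[...,0]<130)&(hsv[...,1]>120)),('foot',.004,.016,hsv[...,2]<110)):
        P=rect(s,W,lo,hi,b,cd)
        if len(P)<8: print(n,len(P)); continue
        r=cv2.minAreaRect((P[:,:2]*1000).astype(np.float32)); print(n,len(P),np.round(r[0]),np.round(r[1]),round(r[2],1),'zmax',np.percentile(P[:,2],97).round(3))
def vials(W,b=(.45,.68,.17,.39)):
    P=rect(None,W,.045,.125,b); D=(P[:,:2]*1000)
    im=np.zeros((600,600),np.uint8); ij=np.round((D-[b[0]*1000,b[2]*1000])).astype(int); im[ij[:,0],ij[:,1]]=1
    n,l=cv2.connectedComponents(cv2.dilate(im,np.ones((9,9))))
    for k in range(1,n):
        Q=P[l[ij[:,0],ij[:,1]]==k]
        if len(Q)>15: print('blob',len(Q),'lo',Q.min(0).round(3),'hi',Q.max(0).round(3),'top mean',Q[Q[:,2]>Q[:,2].max()-.012].mean(0).round(3))
E
python3 - <<'E'
from h import *
for c in('scene','top'):
    s=snap(c); W=cloud(s); print(c); stand(W,s); vials(W)
    P=rect(s,W,.002,.025,(.45,.72,-.22,.06)); 
    for q in('tray','turntable'):
        for r in robot.regions_of(c,q)[:1]:
            m=r['mask']; P=W[m]; P=P[~np.isnan(P[:,0])]
            rr=cv2.minAreaRect((P[:,:2]*1000).astype(np.float32)); print(q,round(r['p'],2),rr, np.median(P[:,2]).round(3))
    P=W[(np.abs(W[...,2]-.03)<.004)&(np.hypot(W[...,0]-.563,W[...,1]-.273)<.12)]
    print('tt',cv2.minEnclosingCircle((P[:,:2]*1000).astype(np.float32)))
    hsv=cv2.cvtColor(s['img'],cv2.COLOR_RGB2HSV); g=(hsv[...,0]>45)&(hsv[...,0]<75)&(hsv[...,1]>150)
    P=W[g]; P=P[(P[:,0]>.6)&(P[:,0]<.8)&(np.abs(P[:,1])<.1)]; print('btn',P.mean(0),len(P))
E
```

```text
scene
saddle 179 [657. 113.] [48. 24.] 81.8 zmax 0.058
foot 578 [676.  95.] [133. 114.] 88.4 zmax 0.015
blob 237 lo [0.491 0.313 0.045] hi [0.521 0.346 0.108] top mean [0.505 0.329 0.104]
blob 230 lo [0.588 0.212 0.045] hi [0.616 0.245 0.11 ] top mean [0.602 0.227 0.104]
blob 220 lo [0.596 0.312 0.045] hi [0.626 0.341 0.11 ] top mean [0.611 0.326 0.104]
tray 0.64 ((579.0401000976562, -77.6004638671875), (139.9644775390625, 247.72291564941406), 40.43429183959961) 0.005
turntable 0.76 ((574.6387329101562, 264.3912658691406), (190.35244750976562, 288.1841735839844), 4.832292556762695) 0.031
tt ((571.3323974609375, 283.4876708984375), 109.17021179199219)
btn [ 0.69349988 -0.02301274  0.02102224] 130
top
saddle 74 [656. 113.] [39. 19.] 85.9 zmax 0.061
foot 391 [678.  93.] [126. 113.] 86.4 zmax 0.015
blob 132 lo [0.491 0.315 0.048] hi [0.52  0.345 0.113] top mean [0.506 0.329 0.105]
blob 123 lo [0.589 0.214 0.048] hi [0.617 0.242 0.112] top mean [0.603 0.229 0.104]
blob 133 lo [0.598 0.313 0.045] hi [0.627 0.342 0.112] top mean [0.612 0.328 0.104]
tray 0.86 ((580.3900756835938, -81.78422546386719), (132.97061157226562, 241.3004608154297), 40.57077407836914) 0.005
turntable 0.84 ((557.8895874023438, 278.3233337402344), (197.46694946289062, 197.3739776611328), 41.202823638916016) 0.03
tt ((570.0276489257812, 280.5084228515625), 110.21993255615234)
btn [nan nan nan] 0<stdin>:12: RuntimeWarning: Mean of empty slice.
  ret = um.true_divide(
```

>>> {"name": "step_arm", "arguments": {
  "steps": [
    [[0,0,0.11,3.2,4.6,0.7,-1],[0,0,0.11,3.2,4.6,0.7,-1],[0,0,0.11,3.2,4.6,0.7,-1],[0,0,0.11,3.2,4.6,0.7,-1],[0,0,0.11,3.2,4.6,0.7,-1]]
  ],
  "squeeze": 40
}}

```text
time_s: 1.72
eef_pos: [0.441, -0.3272, 0.2668]
tool_rot: [2.743, 1.531, 0.0]
ft_force: [-0.2, -0.5, 0.6]
width: 0.0857
gripper_force: 0.0
```

>>> {"name": "step_arm", "arguments": {
  "steps": [
    [[0,0,0.11,3.2,4.6,0.7,-1],[0,0,0.11,3.2,4.6,0.7,-1],[0,0,0.11,3.2,4.6,0.7,-1],[0,0,0.11,3.2,4.6,0.7,-1],[0,0,0.11,3.2,4.6,0.7,-1]]
  ]
}}

```text
time_s: 2.35
eef_pos: [0.601, -0.0974, 0.3017]
tool_rot: [2.224, 2.218, 0.0]
ft_force: [0.2, 0.2, 0.4]
width: 0.0855
gripper_force: 0.0
```

Run:
```python
from h import *
s=robot.sense(); print(s['time_s'],s['q'].round(3),s['eef_pos'].round(4),s['tool_rot'].round(3))
```

```text
2.35 [ 0.403  0.371 -0.441  1.518  0.162  1.288 -0.06 ] [ 0.601  -0.0974  0.3017] [2.224 2.218 0.   ]
```

>>> {"name": "step_arm", "arguments": {
  "steps": [
    [[0,0,0,-1.2,5.3,0,-1],[0,0,0,-1.2,5.3,0,-1],[0,0,0,-1.2,5.3,0,-1],[0,0,0,-1.2,5.3,0,-1],[0,0,0,-1.2,5.3,0,-1]]
  ]
}}

```text
time_s: 2.98
eef_pos: [0.5397, 0.1678, 0.3015]
tool_rot: [2.228, 2.214, 0.001]
ft_force: [0.3, 0.5, 0.1]
width: 0.0855
gripper_force: 0.0
```

>>> {"name": "step_arm", "arguments": {
  "steps": [
    [[0,0,0,-1.2,5.3,0,-1],[0,0,0,-1.2,5.3,0,-1],[0,0,0,-1.2,5.4,0,-1],[0,0,0,0,0,-3,-1],[0,0,0,0,0,-5,-1]]
  ]
}}

```text
time_s: 3.6
eef_pos: [0.5046, 0.3281, 0.222]
tool_rot: [2.226, 2.216, 0.006]
ft_force: [0.7, -0.4, -0.5]
width: 0.0853
gripper_force: 0.0
```

Run:
```python
from h import *
s=robot.sense(); print(s['time_s'],s['q'].round(3),s['eef_pos'].round(4),s['tool_rot'].round(3))
```

```text
3.6 [-0.223  0.444 -0.595  1.64   0.269  1.136 -0.89 ] [0.5046 0.3281 0.222 ] [2.226 2.216 0.006]
```

>>> {"name": "step_arm", "arguments": {
  "steps": [
    [[0,0,0,0.1,0.2,-4.5,-1],[0,0,0,0,0,-4.5,-1],[0,0,0,0,0,-4.5,-1],[0,0,0,0,0,-3.5,-1],[0,0,0,0,0,-1,-1]]
  ]
}}

```text
time_s: 4.22
eef_pos: [0.5041, 0.3273, 0.0391]
tool_rot: [-2.228, -2.214, 0.006]
ft_force: [-0.3, -0.1, -0.3]
width: 0.0854
gripper_force: 0.0
```

>>> {"name": "step_arm", "arguments": {
  "steps": [
    [[0,0,0,0,0,0,0.5],[0,0,0,0,0,0,0.7],[0,0,0,0,0,0,1],[0,0,0,0,0,0,1],[0,0,0,0,0,0,1]]
  ]
}}

```text
time_s: 4.85
eef_pos: [0.5064, 0.3288, 0.043]
tool_rot: [2.228, 2.214, 0.005]
ft_force: [0.3, -0.5, 7.1]
width: 0.0289
gripper_force: 37.5
```

>>> {"name": "step_arm", "arguments": {
  "steps": [
    [[0,0,0,0,0,0,1],[0,0,0,0,0,0,1],[0,0,0,0,0,2,1],[0,0,0,0,0,4,1],[0,0,0,0,0,5,1]]
  ]
}}

```text
time_s: 5.48
eef_pos: [0.5045, 0.328, 0.153]
tool_rot: [-2.227, -2.215, 0.002]
ft_force: [0.7, 0.7, -0.7]
width: 0.0289
gripper_force: 37.5
```

Run:
```python
from h import *
s=robot.sense(); print(s['time_s'],s['q'].round(3),s['eef_pos'].round(4),s['tool_rot'].round(3))
s=snap('scene','s2'); W=cloud(s); stand(W,s); vials(W)
```

```text
5.475 [-0.241  0.515 -0.574  1.71   0.32   1.013 -0.933] [0.5045 0.328  0.153 ] [-2.227e+00 -2.215e+00  2.000e-03]
saddle 180 [656. 113.] [51. 23.] 83.5 zmax 0.059
foot 575 [679.  92.] [125. 116.] 84.7 zmax 0.015
blob 233 lo [0.589 0.214 0.045] hi [0.62  0.247 0.111] top mean [0.603 0.229 0.105]
blob 218 lo [0.595 0.313 0.046] hi [0.623 0.345 0.109] top mean [0.609 0.328 0.104]
```

>>> {"name": "step_arm", "arguments": {
  "steps": [
    [[0,0,0,0,0,5,1],[0,0,0,1,0,6,1],[0,0,0,1.5,-5,1,1],[0,0,0,1.5,-5.5,0,1],[0,0,0,1.5,-5.5,0,1]]
  ]
}}

```text
time_s: 6.15
eef_pos: [0.5602, 0.1669, 0.2728]
tool_rot: [2.226, 2.215, 0.002]
ft_force: [0.8, -0.2, 0.2]
width: 0.0288
gripper_force: 37.5
```

>>> {"name": "step_arm", "arguments": {
  "steps": [
    [[0,0,0,0,-5.5,0,1],[0,0,0,0,-5.5,0,1],[0,0,0,0,-5.1,0,1],[0,0,0,-1.2,-5,0,1],[0,0,0,0,0,-5,1]]
  ]
}}

```text
time_s: 6.78
eef_pos: [0.5499, -0.0479, 0.2249]
tool_rot: [2.231, 2.201, 0.005]
ft_force: [1.1, 0.7, -1.6]
width: 0.0289
gripper_force: 37.6
```

Run:
```python
from h import *
s=robot.sense(); print(s['time_s'],s['q'].round(3),s['eef_pos'].round(4),s['tool_rot'].round(3))
```

```text
6.775 [ 0.389  0.332 -0.493  1.765  0.18   1.081 -0.179] [ 0.5499 -0.0479  0.2249] [2.231 2.201 0.005]
```

>>> {"name": "step_arm", "arguments": {
  "steps": [
    [[0,0,0,0,0,-5,1],[0,0,0,0,0,-5,1],[0,0,0,0,0,-5,1],[0,0,0,0,0,-4,1],[0,0,0,0,0,-1.2,1]]
  ]
}}

```text
time_s: 7.4
eef_pos: [0.5469, -0.0425, 0.018]
tool_rot: [-2.226, -2.213, 0.003]
ft_force: [-0.3, 0.1, -1.2]
width: 0.0288
gripper_force: 37.6
```

>>> {"name": "step_arm", "arguments": {
  "steps": [
    [[0,0,0,0,0,0,1],[0,0,0,0,0,-0.2,1],[0,0,0,0,0,0,0.1],[0,0,0,0,0,0,-0.2],[0,0,0,0,0,0,-0.3]]
  ]
}}

```text
time_s: 8.02
eef_pos: [0.5484, -0.0428, 0.0177]
tool_rot: [2.228, 2.214, 0.001]
ft_force: [0.6, -0.4, -0.3]
width: 0.0554
gripper_force: 0.0
```

>>> {"name": "step_arm", "arguments": {
  "steps": [
    [[0,0,0,0,0,1,-0.4],[0,0,0,0,0,3,-0.4],[0,0,0,0,0,5,-0.4],[0,0,0,0,0,6,-1],[0,0,0,0,0,6,-1]]
  ]
}}

```text
time_s: 8.65
eef_pos: [0.5477, -0.0425, 0.2299]
tool_rot: [2.228, 2.215, 0.001]
ft_force: [1.6, -0.8, 0.2]
width: 0.0855
gripper_force: 0.0
```

Run:
```python
from h import *
s=robot.sense(); print(s['time_s'],s['q'].round(3),s['eef_pos'].round(4),s['tool_rot'].round(3))
s=snap('scene','s3'); W=cloud(s); vials(W,(.48,.68,-.2,.06)); vials(W); stand(W,s)
```

```text
8.65 [ 0.393  0.33  -0.508  1.757  0.178  1.099 -0.179] [ 0.5477 -0.0425  0.2299] [2.228e+00 2.215e+00 1.000e-03]
blob 202 lo [ 0.531 -0.057  0.045] hi [ 0.561 -0.026  0.086] top mean [ 0.546 -0.042  0.08 ]
saddle 42 [661.  97.] [24. 11.] 46.2 zmax 0.059
foot 482 [659. 100.] [141. 148.] 87.8 zmax 0.014
```

>>> {"name": "step_arm", "arguments": {
  "steps": [
    [[0,0,0,0.9,5.2,0.5,-1],[0,0,0,0.9,5.2,0.5,-1],[0,0,0,0.9,5.2,0.5,-1],[0,0,0,0.9,5.2,0.5,-1],[-0.1,0,0,0.9,5.2,0,-1]]
  ]
}}

```text
time_s: 9.32
eef_pos: [0.5947, 0.2156, 0.2484]
tool_rot: [2.18, 2.155, -0.109]
ft_force: [2.4, -1.1, -0.9]
width: 0.0853
gripper_force: 0.0
```

>>> {"name": "step_arm", "arguments": {
  "steps": [
    [[-0.14,0,0,0.9,5.2,0,-1],[-0.14,0,0,0.9,5.1,0,-1],[-0.144,0,0,0,0,0,-1],[0,0,0,0,0,-3,-1],[0,0,0,0,0,0,-1]]
  ]
}}

```text
time_s: 9.95
eef_pos: [0.6099, 0.3203, 0.2147]
tool_rot: [1.929, 1.923, -0.521]
ft_force: [0.8, -0.2, 0.6]
width: 0.0855
gripper_force: 0.0
```

```bash
cat >> h.py <<'E'
from scipy.spatial.transform import Rotation as Ro
def st():
    s=robot.sense(); R=Ro.from_rotvec(s['tool_rot']).as_matrix()
    print(round(s['time_s'],2),'q',s['q'].round(2),'p',s['eef_pos'].round(4),'z',R[:,2].round(3),'y',R[:,1].round(3),'w',round(s['width'],4),'f',s['ft_force'].round(1))
E
python3 - <<'E'
from h import *
st()
s=snap('scene','s4'); W=cloud(s); stand(W,s); s=snap('top','t4'); W=cloud(s); stand(W,s);vials(W)
E
```

```text
9.95 q [-0.53  0.78 -0.41  1.16  0.6   1.69 -0.96] p [0.6099 0.3203 0.2147] z [-0.003 -0.503 -0.864] y [ 1.    -0.004 -0.001] w 0.0855 f [ 0.8 -0.2  0.6]
saddle 180 [657. 113.] [51. 24.] 81.4 zmax 0.059
foot 574 [679.  94.] [124. 116.] 83.4 zmax 0.015
saddle 66 [658. 115.] [37. 18.] 87.0 zmax 0.059
foot 317 [671.  85.] [ 84. 154.] 29.4 zmax 0.014
blob 127 lo [0.59  0.216 0.045] hi [0.62  0.245 0.109] top mean [0.605 0.23  0.104]
blob 130 lo [0.595 0.315 0.046] hi [0.623 0.343 0.109] top mean [0.61  0.329 0.104]
```

```bash
cat > kin.py <<'E'
import numpy as np
from scipy.optimize import least_squares
from scipy.spatial.transform import Rotation as Ro
D=[([1.0378,.41106,-.01271,1.5962,.00561,1.1343,-.0822],[.28014,-.55871,.23133],[3.05705,.72356,0]),
([.403,.371,-.441,1.518,.162,1.288,-.06],[.601,-.0974,.3017],[2.224,2.218,0]),
([-.223,.444,-.595,1.64,.269,1.136,-.89],[.5046,.3281,.222],[2.226,2.216,.006]),
([.389,.332,-.493,1.765,.18,1.081,-.179],[.5499,-.0479,.2249],[2.231,2.201,.005]),
([-.53,.78,-.41,1.16,.6,1.69,-.96],[.6099,.3203,.2147],[1.9275,1.923,-.521])]
def fk(q,p,sg):
    psi,h,L1,L2,L3,a,b,ph,x0=p; E=Ro.from_euler; q=np.array(q)*sg
    R=E('z',q[0]+psi); t=np.array([x0*np.cos(psi),x0*np.sin(psi),h])
    R=R*E('y',q[1]); t=t+R.apply([0,0,L1])
    R=R*E('z',q[2]); t=t+R.apply([a,0,0]); R=R*E('y',q[3]); t=t+R.apply([-a,0,L2])
    R=R*E('z',q[4]); R=R*E('y',q[5]); t=t+R.apply([b,0,L3]); R=R*E('z',q[6]+ph)
    return t,R
def res(p,sg):
    r=[]
    for q,x,w in D:
        t,R=fk(q,p,sg); r+=list(t-x)+list(.3*(R.inv()*Ro.from_rotvec(w)).as_rotvec())
    return np.array(r)
def fit():
    best=None
    for m in range(16):
        sg=np.array([1-2*(m&1),1,1-(m&2),1,1-2*((m>>2)&1),1,1-2*((m>>3)&1)])
        for ph in(-1.57,0,1.57,3.14):
            for psi in (-2.14,-.07):
                r=least_squares(res,[psi,.3,.4,.4,.3,0,0,ph,0],args=(sg,))
                if best is None or r.cost<best[0]: best=(r.cost,r.x,sg)
    return best
LO=np.array([-2.95,-.29,-1.47,.14,-1.03,.13,-2.86]);HI=np.array([2.95,1.99,1.44,2.54,4.17,1.85,2.86])
def ik(x,R,p,sg,q0):
    best=None
    rng=np.random.default_rng(0)
    for k in range(12):
        g=np.array(q0) if k==0 else rng.uniform(LO,HI) 
        f=lambda q:(lambda T:np.r_[(T[0]-x),.3*(T[1].inv()*R).as_rotvec(),.002*(q-np.array(q0))])(fk(q,p,sg))
        r=least_squares(f,np.clip(g,LO+.01,HI-.01),bounds=(LO+.03,HI-.03)); e=np.linalg.norm(r.fun[:6])
        if best is None or e+.003*np.abs(r.x-q0).max()<best[0]: best=(e+.003*np.abs(r.x-q0).max(),e,r.x)
    return best[1:]
E
python3 - <<'E'
from kin import *
c,p,sg=fit(); print(c,p.round(3),sg,np.abs(res(p,sg)).max())
np.savez('kin.npz',p=p,sg=sg)
q0=D[-1][0]
def tool(lean,yaw=0): # lean>0 points +y
    return Ro.from_euler('z',yaw)*Ro.from_euler('x',lean)*Ro.from_rotvec(np.array([1,1,0])*np.pi/2**.5)
for x in([.657,.113,.068],[.657,.113,.2],[.593,-.096,.03]):
    for l in(-90,-75,-60,-50,-40,-30,30,40,50,60,75,90):
        e,q=ik(np.array(x),tool(np.radians(l)),p,sg,np.array([.1,.5,-.4,1.5,.3,1.3,-.5])); print(x,l,'err mm',round(e*1000,1),q.round(2))
E
```

```text
0.0001000023648473923 [-0.063  0.245  0.578  0.448  0.36   0.005  0.017  1.509 -0.01 ] [-1  1 -1  1 -1  1 -1] 0.011502521163083451Traceback (most recent call last):
  File "<stdin>", line 9, in <module>
  File "kin.py", line 37, in ik
    r=least_squares(f,np.clip(g,LO+.01,HI-.01),bounds=(LO+.03,HI-.03)); e=np.linalg.norm(r.fun[:6])
    return func(*args, **kwargs)
    raise ValueError("Initial guess is outside of provided bounds")
ValueError: Initial guess is outside of provided bounds
```

```bash
sed -i 's/LO+.01,HI-.01/LO+.05,HI-.05/' kin.py
cat > feas.py <<'E'
from kin import *
k=np.load('kin.npz'); p,sg=k['p'],k['sg']
def tool(lean,yaw=0): # lean>0 points +y
    return Ro.from_euler('z',yaw)*Ro.from_euler('x',lean)*Ro.from_rotvec(np.array([1,1,0])*np.pi/2**.5)
E
python3 - <<'E'
from feas import *
for x in([.611,.32,.08],[.657,.113,.068],[.593,-.096,.03]):
    for l in(-90,-75,-60,-50,-40,-30,30,40,50,60,75,90):
        e,q=ik(np.array(x),tool(np.radians(l)),p,sg,np.array([.1,.5,-.4,1.5,.3,1.3,-.5])); print(x,l,'err mm',round(e*1000,1),q.round(2))
E
```

```text
[0.611, 0.32, 0.08] -90 err mm 15.3 [-1.28  1.66  1.32  0.91  0.01  1.82 -0.33]
[0.611, 0.32, 0.08] -75 err mm 0.2 [-1.14  1.36  0.73  0.92  0.31  1.82 -0.65]
[0.611, 0.32, 0.08] -60 err mm 0.0 [-0.83  1.12 -0.05  1.05  0.71  1.82 -1.01]
[0.611, 0.32, 0.08] -50 err mm 0.0 [-0.75  1.02 -0.16  1.13  0.69  1.71 -1.05]
[0.611, 0.32, 0.08] -40 err mm 0.0 [-0.68  0.94 -0.22  1.22  0.64  1.57 -1.05]
[0.611, 0.32, 0.08] -30 err mm 0.0 [-0.6   0.85 -0.27  1.31  0.58  1.42 -1.03]
[0.611, 0.32, 0.08] 30 err mm 0.0 [ 0.22  0.75 -0.79  1.76  0.01  0.63 -0.38]
[0.611, 0.32, 0.08] 40 err mm 0.0 [ 0.39  0.87 -0.96  1.8  -0.    0.56 -0.28]
[0.611, 0.32, 0.08] 50 err mm 0.0 [ 0.53  1.04 -1.1   1.83  0.03  0.51 -0.21]
[0.611, 0.32, 0.08] 60 err mm 0.0 [ 0.62  1.22 -1.21  1.84  0.06  0.49 -0.14]
[0.611, 0.32, 0.08] 75 err mm 0.0 [ 0.71  1.5  -1.32  1.83  0.07  0.51 -0.  ]
[0.611, 0.32, 0.08] 90 err mm 0.0 [ 0.76  1.76 -1.39  1.79  0.02  0.59  0.18]
[0.657, 0.113, 0.068] -90 err mm 0.0 [-0.77  1.28  0.18  1.23  0.94  1.82 -1.02]
[0.657, 0.113, 0.068] -75 err mm 0.0 [-0.67  1.13  0.    1.31  0.94  1.73 -1
[... 1074 characters left out ...]
-50 err mm 0.0 [-0.28  0.81 -0.12  1.84  1.03  1.16 -1.14]
[0.593, -0.096, 0.03] -40 err mm 0.0 [-0.19  0.73 -0.15  1.86  0.95  1.03 -1.02]
[0.593, -0.096, 0.03] -30 err mm 0.0 [-0.09  0.67 -0.18  1.87  0.83  0.92 -0.86]
[0.593, -0.096, 0.03] 30 err mm 0.0 [ 0.84  0.86 -0.77  1.72  0.07  0.9   0.18]
[0.593, -0.096, 0.03] 40 err mm 0.0 [ 0.93  0.97 -0.84  1.67  0.01  0.97  0.27]
[0.593, -0.096, 0.03] 50 err mm 0.0 [ 0.99  1.08 -0.88  1.61 -0.05  1.06  0.34]
[0.593, -0.096, 0.03] 60 err mm 0.0 [ 1.03  1.19 -0.91  1.56 -0.11  1.14  0.41]
[0.593, -0.096, 0.03] 75 err mm 0.0 [ 1.06  1.36 -0.94  1.47 -0.2   1.28  0.49]
[0.593, -0.096, 0.03] 90 err mm 0.0 [ 1.07  1.52 -0.95  1.39 -0.29  1.42  0.54]
```

>>> {"name": "step_arm", "arguments": {
  "steps": [
    [[0,0,0,0,0,-5,-1],[0,0,0,0,0,-5,-1],[0,0,0,0,0,-4,-1],[0,0,0,0,0,-1.3,-1],[0,0,0,0,0,0,-0.5]]
  ]
}}

```text
time_s: 10.68
eef_pos: [0.6119, 0.3199, 0.0656]
tool_rot: [1.933, 1.919, -0.514]
ft_force: [1.1, -0.1, 0.0]
width: 0.0698
gripper_force: 0.0
```

>>> {"name": "step_arm", "arguments": {
  "steps": [
    [[0,0,0,0,0,0,0],[0,0,0,0,0,0,0.3],[0,0,0,0,0,0,1],[0,0,0,0,0,0,1],[0,0,0,0,0,0,1]]
  ]
}}

```text
time_s: 11.3
eef_pos: [0.6119, 0.3208, 0.0663]
tool_rot: [1.932, 1.919, -0.512]
ft_force: [0.5, 0.4, 5.9]
width: 0.0289
gripper_force: 39.5
```

Run:
```python
from h import *
st()
s=snap('scene','s5'); W=cloud(s);vials(W)
print(proj(s,[.61,.328,.08]))
cv2.imwrite('pics/c5.png',cv2.resize(s['img'][40:240,180:400,::-1],None,fx=2.7,fy=2.7))
```

```text
11.3 q [-0.53  0.91 -0.39  1.27  0.65  1.47 -1.07] p [0.6119 0.3208 0.0663] z [ 0.002 -0.5   -0.866] y [ 1.    -0.005  0.005] w 0.0289 f [0.5 0.4 5.9]
blob 526 lo [0.561 0.31  0.045] hi [0.657 0.37  0.125] top mean [0.611 0.342 0.119]
blob 232 lo [0.589 0.212 0.045] hi [0.619 0.247 0.109] top mean [0.604 0.228 0.104]
(np.float64(275.1210411761182), np.float64(126.80792978046745))
```

View pics/c5.png

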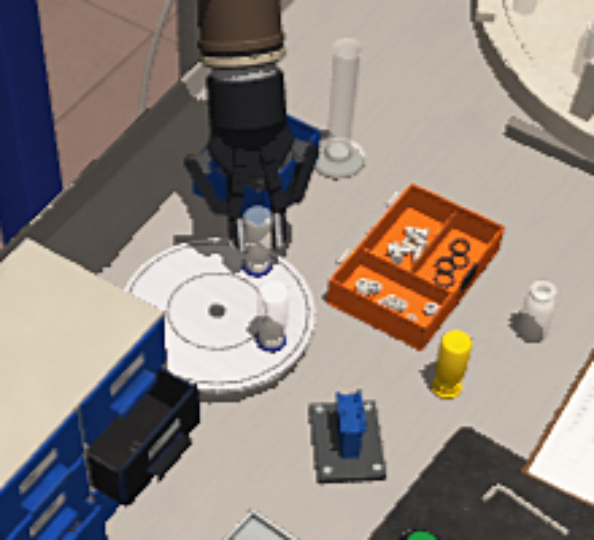

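>>> {"name": "step_arm", "arguments": {
  "steps": [
    [[0,0,0,0,0,4,1],[0,0,0,0,0,5,1],[0.157,0,0,0.5,-2,4.3,1],[0.157,0,0,0.5,-2,0,1],[0.157,0,0,0.5,-2,0,1]]
  ]
}}

```text
time_s: 11.98
eef_pos: [0.6268, 0.2604, 0.1994]
tool_rot: [2.201, 2.189, -0.048]
ft_force: [0.6, -0.7, -0.6]
width: 0.0295
gripper_force: 39.7
```

>>> {"name": "step_arm", "arguments": {
  "steps": [
    [[0.157,0,0,0.5,-2.1,0,1],[0.157,0,0,0.5,-2.1,0,1],[0.157,0,0,0.5,-2.1,0,1],[0.157,0,0,0.5,-2.1,0,1],[0.157,0,0,0.5,-2.1,0,1]]
  ]
}}

```text
time_s: 12.6
eef_pos: [0.6519, 0.1537, 0.1985]
tool_rot: [-1.798, -1.787, -0.692]
ft_force: [0.6, 0.6, -1.5]
width: 0.0294
gripper_force: 39.7
```

>>> {"name": "step_arm", "arguments": {
  "steps": [
    [[0.157,0,0,0.5,-2.1,0,1],[0.157,0,0,0,-2.1,0,1],[0,0,-0.105,0,0,0,1],[0,0,0,0,0,-4,1],[0,0,0,0,0,0,1]]
  ]
}}

```text
time_s: 13.22
eef_pos: [0.655, 0.1123, 0.1545]
tool_rot: [-1.686, -1.504, -0.962]
ft_force: [0.2, -0.8, 0.6]
width: 0.0296
gripper_force: 39.7
```

Run:
```python
from h import *
st()
s=snap('scene','s6'); W=cloud(s); stand(W,s); stand(cloud(snap('top')),s) if 0 else None
cv2.imwrite('pics/c6.png',cv2.resize(s['img'][100:300,200:420,::-1],None,fx=2.7,fy=2.7))
```

```text
13.22 q [ 0.86  1.03 -1.04  1.66 -0.29  0.84  0.21] p [0.655  0.1123 0.1545] z [ 0.089  0.861 -0.501] y [ 0.994 -0.108 -0.01 ] w 0.0296 f [ 0.2 -0.8  0.6]
saddle 4
foot 309 [624. 100.] [116.  76.] 44.6 zmax 0.015
```

View pics/c6.png

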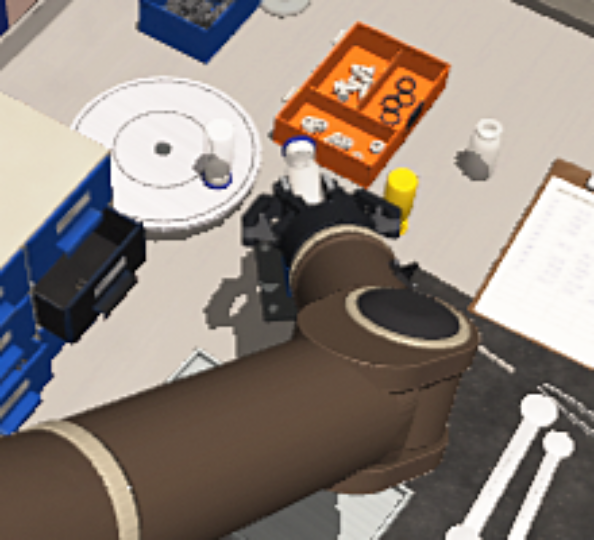

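>>> {"name": "step_arm", "arguments": {
  "steps": [
    [[0,0,0,0.1,0.1,-4,1],[0,0,0,0,0,-3,1],[0,0,0,0,0,-1.2,1],[0,0,0,0,0,-0.6,1],[0,0,0,0,0,-0.4,1]]
  ]
}}

```text
time_s: 13.9
eef_pos: [0.6579, 0.1144, 0.0666]
tool_rot: [-1.684, -1.508, -0.967]
ft_force: [-0.0, 0.7, -0.4]
width: 0.0293
gripper_force: 39.7
```

Run:
```python
from h import *
st()
```

```text
13.9 q [ 0.83  1.16 -0.99  1.66 -0.24  0.76  0.29] p [0.6579 0.1144 0.0666] z [ 0.092  0.861 -0.501] y [ 0.994 -0.108 -0.003] w 0.0293 f [-0.   0.7 -0.4]
```

>>> {"name": "step_arm", "arguments": {
  "steps": [
    [[0,0,0,0,0,-0.2,1],[0,0,0,0,0,-0.2,1],[0,0,0,0,0,-0.1,1],[0,0,0,0,0,0,1]]
  ]
}}

```text
time_s: 14.4
eef_pos: [0.6571, 0.1143, 0.0603]
tool_rot: [-1.684, -1.507, -0.966]
ft_force: [0.7, 0.2, -0.3]
width: 0.0293
gripper_force: 39.7
```

>>> {"name": "step_arm", "arguments": {
  "steps": [
    [[0,0,0,0,0,-0.2,1],[0,0,0,0,0,0,1]]
  ]
}}

```text
time_s: 14.65
eef_pos: [0.6574, 0.1144, 0.0586]
tool_rot: [-1.684, -1.507, -0.967]
ft_force: [-0.0, -0.2, 1.4]
width: 0.0292
gripper_force: 39.8
```

>>> {"name": "step_arm", "arguments": {
  "steps": [
    [[0,0,0,0,0,-0.1,1],[0,0,0,0,0,0,1]]
  ]
}}

```text
time_s: 14.9
eef_pos: [0.6578, 0.1144, 0.0583]
tool_rot: [-1.684, -1.507, -0.968]
ft_force: [0.9, -0.8, 4.2]
width: 0.0291
gripper_force: 40.0
```

>>> {"name": "step_arm", "arguments": {
  "steps": [
    [[0,0,0,0,0,0,0.2],[0,0,0,0,0,0,0],[0,0,0,0,0,0,-0.4],[0,0,0,0,0,0,-0.7],[0,0,0,-0.1,-0.5,0.5,-0.7]]
  ]
}}

```text
time_s: 15.52
eef_pos: [0.6557, 0.1096, 0.0622]
tool_rot: [-1.683, -1.507, -0.965]
ft_force: [0.2, -0.6, -0.8]
width: 0.0722
gripper_force: 0.0
```

>>> {"name": "step_arm", "arguments": {
  "steps": [
    [[0,0,0,-0.2,-3,2.5,-1],[0,0,0,-0.4,-4,3.5,-1],[-0.15,0,0,0,-1,5,-1],[-0.16,0,0,0,0,5,-1],[-0.16,0,0,0,2,3,-1]]
  ]
}}

```text
time_s: 16.15
eef_pos: [0.6516, 0.047, 0.2558]
tool_rot: [-2.009, -1.837, -0.641]
ft_force: [0.9, 0.5, -1.1]
width: 0.0856
gripper_force: 0.0
```

>>> {"name": "step_arm", "arguments": {
  "steps": [
    [[-0.16,0,0,0,2,0,-1],[-0.16,0,0,0,2,0,-1],[-0.16,0,0,0,2,0,-1],[-0.16,0,0,0,2,0,-1],[-0.16,0,0,0,2,0,-1]]
  ]
}}

```text
time_s: 16.77
eef_pos: [0.6503, 0.1497, 0.2542]
tool_rot: [2.105, 2.003, -0.132]
ft_force: [0.7, -0.2, -0.6]
width: 0.0854
gripper_force: 0.0
```

>>> {"name": "step_arm", "arguments": {
  "steps": [
    [[-0.16,0,0,0,1,0,-1],[-0.16,0,0,0,0,0,-1],[-0.155,0,0,0,0,0,-1],[0,0,0,0,0,0,-1]]
  ]
}}

```text
time_s: 17.27
eef_pos: [0.6485, 0.1629, 0.2495]
tool_rot: [1.797, 1.765, -0.551]
ft_force: [0.0, 0.1, 0.5]
width: 0.0856
gripper_force: 0.0
```

Run:
```python
from h import *
st()
for c in ('scene','top'):
    s=snap(c,c+'7'); W=cloud(s)
    stand(W,s)
    P=rect(s,W,.055,.1,(.58,.75,.03,.2)); 
    if len(P)>5: print(len(P),P.min(0).round(3),P.max(0).round(3),cv2.minAreaRect((P[:,:2]*1000).astype(np.float32)))
    if c=='scene': cv2.imwrite('pics/c7.png',cv2.resize(s['img'][100:300,200:420,::-1],None,fx=2.7,fy=2.7))
```

```text
17.27 q [-0.37  0.68 -0.43  1.35  0.81  1.65 -0.94] p [0.6485 0.1629 0.2495] z [ 0.091 -0.642 -0.761] y [0.995 0.019 0.102] w 0.0856 f [0.  0.1 0.5]
saddle 22 [655. 119.] [67. 23.] 79.8 zmax 0.084
foot 526 [678.  94.] [128. 113.] 83.3 zmax 0.015
335 [0.638 0.073 0.056] [0.675 0.156 0.088] ((656.6104736328125, 113.92179870605469), (82.5527572631836, 30.3580379486084), 81.21282196044922)
saddle 0
foot 212 [669.  88.] [ 76. 153.] 35.1 zmax 0.015
252 [0.638 0.075 0.058] [0.676 0.149 0.091] ((656.7326049804688, 112.34959411621094), (75.0588607788086, 30.634550094604492), 83.13294219970703)
```

View pics/c7.png

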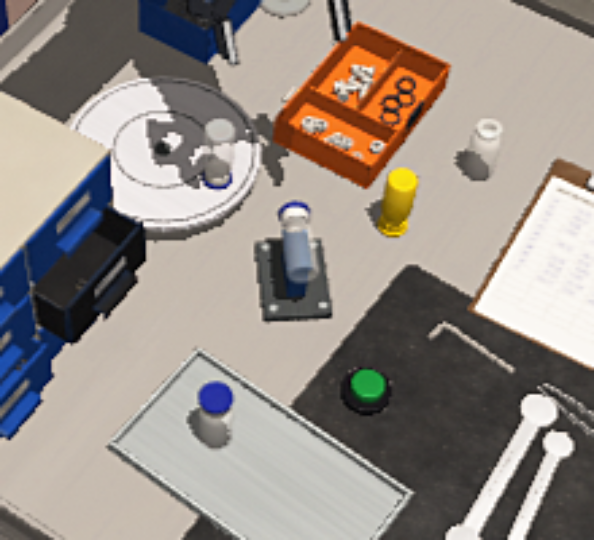

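```bash
cat >> h.py <<'E'
def corr(a,lean):
    "turn to closing axis perpendicular to u(angle a deg), lean deg (+ along u)"
    u=np.array([np.cos(np.radians(a)),np.sin(np.radians(a)),0]); l=np.radians(lean)
    z=np.sin(l)*u-np.cos(l)*np.array([0,0,1]); y=np.array([u[1],-u[0],0]); R=np.stack([np.cross(y,z),y,z],1)
    return (Ro.from_matrix(R)*Ro.from_rotvec(robot.sense()['tool_rot']).inv()).as_rotvec().round(3)
E
python3 - <<'E'
from h import *
st();print(corr(82.5,-40))
E
```

```text
17.38 q [-0.37  0.68 -0.43  1.35  0.81  1.65 -0.94] p [0.6502 0.1592 0.2523] z [ 0.09  -0.641 -0.763] y [0.994 0.013 0.107] w 0.0853 f [ 0.3 -0.8 -0.3]
[ 0.005  0.107 -0.144]
```

>>> {"name": "step_arm", "arguments": {
  "steps": [
    [[0,0.055,-0.072,0.2,-3.4,0,-1],[0,0.052,-0.072,0.2,-3.3,0,-1],[0,0,0,0,0,-4,-1],[0,0,0,0,0,-5,-1],[0,0,0,0,0,0,-1]]
  ]
}}

```text
time_s: 18.0
eef_pos: [0.6531, 0.089, 0.1604]
tool_rot: [1.946, 1.704, -0.721]
ft_force: [0.5, 0.4, -0.3]
width: 0.0855
gripper_force: 0.0
```

Run:
```python
from h import *
st();print(corr(82.5,-40))
```

```text
18.0 q [-0.27  0.8  -0.39  1.35  0.76  1.62 -0.95] p [0.6531 0.089  0.1604] z [-0.089 -0.643 -0.761] y [ 0.991 -0.134 -0.004] w 0.0855 f [ 0.5  0.4 -0.3]
[ 0.008 -0.005  0.003]
```

Good; descend to grip.

>>> {"name": "step_arm", "arguments": {
  "steps": [
    [[0,0,0,0.1,0.3,-4,-1],[0,0,0,0,0,-4,-1],[0,0,0,0,0,-2.4,-1],[0,0,0,0,0,0,-0.5],[0,0,0,0,0,0,0]]
  ]
}}

```text
time_s: 18.62
eef_pos: [0.6562, 0.0955, 0.0604]
tool_rot: [1.944, 1.703, -0.711]
ft_force: [1.6, 0.2, 0.8]
width: 0.0514
gripper_force: 0.0
```

>>> {"name": "step_arm", "arguments": {
  "steps": [
    [[0,0,0,0,0,0,0.3],[0,0,0,0,0,0,1],[0,0,0,0,0,0,1],[0,0,0,0,0,0,1]]
  ]
}}

```text
time_s: 19.12
eef_pos: [0.6562, 0.0957, 0.0603]
tool_rot: [1.942, 1.703, -0.711]
ft_force: [0.3, 1.3, 5.9]
width: 0.0292
gripper_force: 39.7
```

Run:
```python
from h import *
st()
s=snap('scene'); W=cloud(s)
cv2.imwrite('pics/c8.png',cv2.resize(s['img'][100:300,200:420,::-1],None,fx=2.7,fy=2.7))
```

```text
19.12 q [-0.29  0.92 -0.37  1.38  0.8   1.5  -1.04] p [0.6562 0.0957 0.0603] z [-0.081 -0.643 -0.762] y [ 0.992 -0.129  0.003] w 0.0292 f [0.3 1.3 5.9]
```

>>> {"name": "step_arm", "arguments": {
  "steps": [
    [[0,0,0,0,0,3,1],[0,0,0,0,0,5,1],[0.156,-0.02,0,-0.6,-1.8,4,1],[0.156,-0.02,0,-0.6,-1.8,0,1],[0.156,-0.02,0,-0.6,-1.8,0,1]]
  ]
}}

```text
time_s: 19.8
eef_pos: [0.6377, 0.0413, 0.1819]
tool_rot: [2.237, 1.964, -0.253]
ft_force: [0.9, -1.0, -0.7]
width: 0.029
gripper_force: 39.5
```

>>> {"name": "step_arm", "arguments": {
  "steps": [
    [[0.156,-0.02,0,-0.6,-1.8,0,1],[0.156,-0.02,0,-0.6,-1.8,0,1],[0.156,-0.02,0,-0.6,-1.9,0,1],[0.156,-0.02,0,-0.6,-1.9,0,1],[0.156,-0.02,0,-0.6,-1.9,0,1]]
  ]
}}

```text
time_s: 20.42
eef_pos: [0.6074, -0.0532, 0.181]
tool_rot: [-2.04, -1.795, -0.584]
ft_force: [0.6, 0.4, -1.1]
width: 0.029
gripper_force: 39.6
```

>>> {"name": "step_arm", "arguments": {
  "steps": [
    [[0.156,-0.02,0,-0.7,-1.9,0,1],[0.156,-0.02,0,-0.7,-1.8,0,1],[0,0,0,0,0,0,1],[0,0,0,0,0,0,1]]
  ]
}}

```text
time_s: 20.92
eef_pos: [0.5933, -0.0886, 0.1794]
tool_rot: [-1.83, -1.609, -0.845]
ft_force: [0.9, 0.7, 0.5]
width: 0.0288
gripper_force: 39.6
```

Run:
```python
from h import *
st();print(corr(82.5,50))
s=snap('scene'); W=cloud(s)
cv2.imwrite('pics/c9.png',cv2.resize(s['img'][150:350,200:420,::-1],None,fx=2.7,fy=2.7))
```

```text
20.93 q [ 1.09  0.87 -0.96  1.61 -0.2   1.11  0.26] p [ 0.5933 -0.0886  0.1794] z [ 0.096  0.756 -0.648] y [ 0.992 -0.127 -0.001] w 0.0288 f [0.9 0.7 0.5]
[ 0.006 -0.002 -0.003]
```

View pics/c9.png

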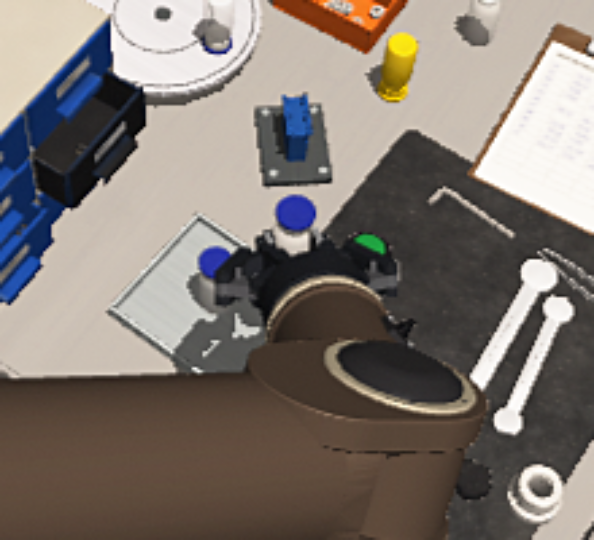

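>>> {"name": "step_arm", "arguments": {
  "steps": [
    [[0.006,0,0,0,0,-5,1],[0,0,0,0,0,-5,1],[0,0,0,0,0,-3.5,1],[0,0,0,0,0,-1.2,1],[0,0,0,0,0,-0.4,1]]
  ]
}}

```text
time_s: 21.6
eef_pos: [0.5939, -0.0877, 0.0287]
tool_rot: [-1.824, -1.606, -0.848]
ft_force: [-0.0, 0.0, -0.5]
width: 0.0288
gripper_force: 39.6
```

>>> {"name": "step_arm", "arguments": {
  "steps": [
    [[0,0,0,0,0,-0.1,1],[0,0,0,0,0,-0.1,1],[0,0,0,0,0,0,1]]
  ]
}}

```text
time_s: 21.98
eef_pos: [0.5934, -0.089, 0.026]
tool_rot: [-1.826, -1.604, -0.849]
ft_force: [0.7, 0.3, 0.1]
width: 0.0287
gripper_force: 39.6
```

>>> {"name": "step_arm", "arguments": {
  "steps": [
    [[0,0,0,0,0,-0.1,1],[0,0,0,0,0,0,1]]
  ]
}}

```text
time_s: 22.22
eef_pos: [0.5933, -0.0888, 0.0245]
tool_rot: [-1.826, -1.603, -0.849]
ft_force: [0.3, -1.3, 1.2]
width: 0.0291
gripper_force: 39.7
```

>>> {"name": "step_arm", "arguments": {
  "steps": [
    [[0,0,0,0,0,-0.1,1],[0,0,0,0,0,0,1]]
  ]
}}

```text
time_s: 22.48
eef_pos: [0.5934, -0.0887, 0.0243]
tool_rot: [-1.825, -1.602, -0.849]
ft_force: [-2.8, -2.6, 7.0]
width: 0.029
gripper_force: 40.2
```

>>> {"name": "step_arm", "arguments": {
  "steps": [
    [[0,0,0,0,0,0,0.25],[0,0,0,0,0,0,0.1],[0,0,0,0,0,0,-0.2],[0,0,0,0,0,0,-0.4],[0,0,0,0,0,0,-0.4]]
  ]
}}

```text
time_s: 23.1
eef_pos: [0.5931, -0.0886, 0.0233]
tool_rot: [-1.825, -1.603, -0.848]
ft_force: [-0.1, 0.1, -0.1]
width: 0.0596
gripper_force: 0.0
```

>>> {"name": "step_arm", "arguments": {
  "steps": [
    [[0,0,0,-0.1,-0.7,0.8,-0.4],[0,0,0,-0.3,-2,2,-0.4],[0,0,0,-0.5,-4,4,-0.4],[-0.1,0,0,0,0,6,-1],[-0.15,0,0,0,0,6,-1]]
  ]
}}

```text
time_s: 23.72
eef_pos: [0.584, -0.1585, 0.2123]
tool_rot: [-2.0, -1.772, -0.671]
ft_force: [0.2, -0.3, 0.9]
width: 0.0858
gripper_force: 0.0
```

>>> {"name": "step_arm", "arguments": {
  "steps": [
    [[-0.15,0,0,0,5,3,-1],[-0.15,0,0,0,5.5,0,-1],[-0.15,0,0,0,5.5,0,-1],[-0.15,0,0,0,5.5,0,-1],[-0.15,0,0,0,5.5,0,-1]]
  ]
}}

```text
time_s: 24.35
eef_pos: [0.5841, 0.1043, 0.2425]
tool_rot: [2.206, 2.034, -0.003]
ft_force: [0.7, 0.4, -0.1]
width: 0.0851
gripper_force: 0.0
```

Run:
```python
from h import *
st();print(corr(90,-30))
s=snap('scene','s10'); W=cloud(s); vials(W,(.48,.7,-.2,.06)); stand(W,s); vials(W)
s=snap('top','t10'); W=cloud(s); vials(W); stand(W,s)
```

```text
24.35 q [ 0.21  0.4  -0.72  1.69  0.44  1.14 -0.73] p [0.5841 0.1043 0.2425] z [ 0.094 -0.105 -0.99 ] y [ 0.992 -0.075  0.102] w 0.0851 f [ 0.7  0.4 -0.1]
[-0.421  0.117  0.053]
blob 204 lo [ 0.531 -0.057  0.045] hi [ 0.56  -0.026  0.085] top mean [ 0.546 -0.041  0.079]
blob 211 lo [ 0.577 -0.112  0.046] hi [ 0.608 -0.081  0.083] top mean [ 0.593 -0.097  0.079]
saddle 177 [657. 114.] [48. 24.] 83.0 zmax 0.059
foot 582 [657. 109.] [ 99. 207.] 26.3 zmax 0.015
blob 230 lo [0.589 0.213 0.045] hi [0.619 0.245 0.111] top mean [0.604 0.229 0.105]
saddle 0
foot 59 [698.  61.] [52. 85.] 60.1 zmax 0.014
```

>>> {"name": "step_arm", "arguments": {
  "steps": [
    [[-0.14,0.039,0.018,0.7,3.9,0,-1],[-0.14,0.039,0.018,0.7,3.9,0,-1],[-0.14,0.039,0.018,0.6,3.9,0,-1],[0,0,0,0,0,-3,-1],[0,0,0,0,0,0,-1]]
  ]
}}

```text
time_s: 25.08
eef_pos: [0.6027, 0.2203, 0.208]
tool_rot: [1.929, 1.937, -0.523]
ft_force: [0.2, -0.7, 0.7]
width: 0.0854
gripper_force: 0.0
```

Run:
```python
from h import *
st();print(corr(90,-30))
s=snap('scene','s11'); W=cloud(s); vials(W); stand(W,s)
```

```text
25.07 q [-0.29  0.71 -0.61  1.37  0.71  1.62 -0.98] p [0.6027 0.2203 0.208 ] z [-0.008 -0.496 -0.868] y [ 1.     0.001 -0.01 ] w 0.0854 f [ 0.2 -0.7  0.7]
[-0.004 -0.01  -0.001]
blob 227 lo [0.589 0.214 0.045] hi [0.619 0.244 0.11 ] top mean [0.604 0.229 0.104]
saddle 179 [656. 113.] [48. 24.] 83.7 zmax 0.059
foot 571 [678.  94.] [125. 115.] 84.2 zmax 0.015
```

Down 14.1 cm with +0.1 x, +0.1 y, then grip.

>>> {"name": "step_arm", "arguments": {
  "steps": [
    [[0,-0.01,0,0.1,0.1,-5,-1],[0,0,0,0,0,-5,-1],[0,0,0,0,0,-3,-1],[0,0,0,0,0,-1.2,-1],[0,0,0,0,0,0,-0.5]]
  ]
}}

```text
time_s: 25.75
eef_pos: [0.6057, 0.2201, 0.0697]
tool_rot: [1.933, 1.925, -0.505]
ft_force: [-0.1, 0.5, 0.6]
width: 0.0697
gripper_force: 0.0
```

>>> {"name": "step_arm", "arguments": {
  "steps": [
    [[0,0,0,0,0,0,0],[0,0,0,0,0,0,0.3],[0,0,0,0,0,0,1],[0,0,0,0,0,0,1],[0,0,0,0,0,0,1]]
  ]
}}

```text
time_s: 26.38
eef_pos: [0.6054, 0.2216, 0.0699]
tool_rot: [1.93, 1.927, -0.504]
ft_force: [-0.8, 1.4, 7.0]
width: 0.0292
gripper_force: 39.3
```

Run:
```python
from h import *
st();print(corr(90,-30))
s=snap('scene','s12'); W=cloud(s); stand(W,s)
```

```text
26.38 q [-0.3   0.85 -0.57  1.47  0.79  1.43 -1.11] p [0.6054 0.2216 0.0699] z [ 0.006 -0.494 -0.869] y [ 1.    -0.     0.006] w 0.0292 f [-0.8  1.4  7. ]
[-0.006  0.006  0.   ]
saddle 176 [657. 114.] [50. 23.] 82.2 zmax 0.059
foot 545 [679.  94.] [125. 116.] 83.3 zmax 0.014
```

>>> {"name": "step_arm", "arguments": {
  "steps": [
    [[0,0,0,0,0,4,1],[0,0,0,0,0,5,1],[0.157,0,0,0.5,-1.1,4,1],[0.157,0,0,0.5,-1.1,0,1],[0.157,0,0,0.5,-1.1,0,1]]
  ]
}}

```text
time_s: 27.05
eef_pos: [0.6204, 0.1886, 0.2001]
tool_rot: [2.199, 2.195, -0.038]
ft_force: [-0.1, -0.1, -0.9]
width: 0.0291
gripper_force: 39.6
```

>>> {"name": "step_arm", "arguments": {
  "steps": [
    [[0.157,0,0,0.5,-1.1,0,1],[0.157,0,0,0.5,-1.1,0,1],[0.157,0,0,0.5,-1.1,0,1],[0.157,0,0,0.5,-1.1,0,1],[0.157,0,0,0.5,-1.1,0,1]]
  ]
}}

```text
time_s: 27.68
eef_pos: [0.6456, 0.1319, 0.1992]
tool_rot: [-1.794, -1.786, -0.702]
ft_force: [0.3, -0.2, -0.9]
width: 0.0291
gripper_force: 39.7
```

>>> {"name": "step_arm", "arguments": {
  "steps": [
    [[0.157,0,0,0.5,-1.1,0,1],[0.157,0,0,0.5,-1.1,0,1],[0,0,-0.12,0,0,0,1],[0,0,0,0,0,-4,1],[0,0,0,0,0,0,1]]
  ]
}}

```text
time_s: 28.3
eef_pos: [0.6537, 0.1104, 0.1553]
tool_rot: [-1.695, -1.491, -0.979]
ft_force: [0.3, -0.3, -0.6]
width: 0.0294
gripper_force: 39.7
```

Run:
```python
from h import *
st();print(corr(83,60))
```

```text
28.3 q [ 0.94  1.13 -1.2   1.67 -0.08  0.8   0.04] p [0.6537 0.1104 0.1553] z [ 0.106  0.862 -0.496] y [ 0.992 -0.124 -0.005] w 0.0294 f [ 0.3 -0.3 -0.6]
[-0.006 -0.004  0.003]
```

>>> {"name": "step_arm", "arguments": {
  "steps": [
    [[0,0,0,0.2,0.1,-4,1],[0,0,0,0,0,-3,1],[0,0,0,0,0,-1.5,1],[0,0,0,0,0,-0.7,1],[0,0,0,0,0,-0.3,1]]
  ]
}}

```text
time_s: 28.92
eef_pos: [0.6574, 0.1123, 0.0645]
tool_rot: [-1.693, -1.495, -0.985]
ft_force: [0.4, -0.7, 0.1]
width: 0.0296
gripper_force: 39.7
```

>>> {"name": "step_arm", "arguments": {
  "steps": [
    [[0,0,0,0,0,0,1],[0,0,0,0,0,0,1]]
  ]
}}

```text
time_s: 29.18
eef_pos: [0.6572, 0.1122, 0.0642]
tool_rot: [-1.694, -1.495, -0.985]
ft_force: [0.5, 0.3, 0.1]
width: 0.0294
gripper_force: 39.7
```

>>> {"name": "step_arm", "arguments": {
  "steps": [
    [[0,0,0,0,0,-0.4,1],[0,0,0,0,0,0,1]]
  ]
}}

```text
time_s: 29.42
eef_pos: [0.657, 0.1121, 0.0593]
tool_rot: [-1.694, -1.494, -0.984]
ft_force: [1.0, -0.9, -0.6]
width: 0.0295
gripper_force: 39.7
```

>>> {"name": "step_arm", "arguments": {
  "steps": [
    [[0,0,0,0,0,-0.1,1],[0,0,0,0,0,0,1]]
  ]
}}

```text
time_s: 29.68
eef_pos: [0.6573, 0.1122, 0.0589]
tool_rot: [-1.694, -1.494, -0.985]
ft_force: [0.7, -1.0, 2.8]
width: 0.0293
gripper_force: 39.9
```

Contact; release, back off and re-lean as before.

>>> {"name": "step_arm", "arguments": {
  "steps": [
    [[0,0,0,0,0,0,0.2],[0,0,0,0,0,0,0],[0,0,0,0,0,0,-0.4],[0,0,0,0,0,0,-0.7],[0,0,0,-0.1,-0.5,0.5,-0.7]]
  ]
}}

```text
time_s: 30.3
eef_pos: [0.6554, 0.1075, 0.0633]
tool_rot: [-1.693, -1.495, -0.983]
ft_force: [-0.2, -0.7, -0.5]
width: 0.0729
gripper_force: 0.0
```

>>> {"name": "step_arm", "arguments": {
  "steps": [
    [[0,0,0,-0.2,-3,2.5,-1],[0,0,0,-0.4,-4,3.5,-1],[-0.15,0.018,0,0,-1,5,-1],[-0.16,0.02,0,0,0,5,-1],[-0.16,0.02,0,0,2,3,-1]]
  ]
}}

```text
time_s: 30.92
eef_pos: [0.6513, 0.045, 0.2568]
tool_rot: [-2.03, -1.784, -0.604]
ft_force: [1.0, 0.3, -0.8]
width: 0.0852
gripper_force: 0.0
```

>>> {"name": "step_arm", "arguments": {
  "steps": [
    [[-0.16,0.02,0,0,2,0,-1],[-0.16,0.02,0,0,2,0,-1],[-0.16,0.02,0,0,2,0,-1],[-0.16,0.02,0,0,2,0,-1],[-0.16,0.02,0,0,2,0,-1]]
  ]
}}

```text
time_s: 31.55
eef_pos: [0.65, 0.1477, 0.2552]
tool_rot: [2.231, 1.967, -0.257]
ft_force: [0.7, -1.0, -1.0]
width: 0.0856
gripper_force: 0.0
```

>>> {"name": "step_arm", "arguments": {
  "steps": [
    [[-0.16,0.02,0,0,1,0,-1],[-0.16,0.02,0,0,0,0,-1],[-0.14,0.018,0,0,0,0,-1],[0,0,0,0,0,0,-1]]
  ]
}}

```text
time_s: 32.05
eef_pos: [0.6484, 0.1605, 0.2507]
tool_rot: [1.941, 1.726, -0.704]
ft_force: [-0.2, -0.4, 0.6]
width: 0.0855
gripper_force: 0.0
```

Run:
```python
from h import *
for c in ('scene','top'):
    s=snap(c,c+'13'); W=cloud(s)
    P=rect(s,W,.055,.1,(.58,.75,.03,.2)); 
    if len(P)>5: print(len(P),P.min(0).round(3),P.max(0).round(3),cv2.minAreaRect((P[:,:2]*1000).astype(np.float32)))
    if c=='scene': cv2.imwrite('pics/c13.png',cv2.resize(s['img'][100:300,200:420,::-1],None,fx=2.7,fy=2.7))
st();print(corr(82.5,-40))
```

```text
336 [0.638 0.074 0.058] [0.673 0.154 0.088] ((655.50634765625, 113.90580749511719), (78.83296966552734, 29.61205291748047), 84.3650894165039)
256 [0.64  0.075 0.055] [0.673 0.152 0.092] ((657.2457885742188, 113.53577423095703), (74.87892150878906, 31.40422248840332), 82.38253021240234)
32.15 q [-0.29  0.78 -0.54  1.19  0.79  1.83 -0.94] p [0.65   0.1572 0.2534] z [-0.079 -0.63  -0.772] y [ 0.992 -0.124 -0.   ] w 0.0856 f [-0.4 -0.1  1. ]
[-0.01   0.001 -0.007]
```

View pics/c13.png

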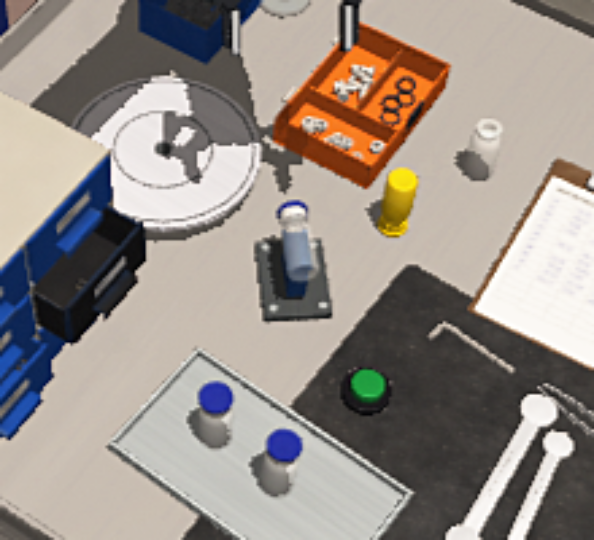

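>>> {"name": "step_arm", "arguments": {
  "steps": [
    [[0,0,0,0.2,-3.1,0,-1],[0,0,0,0.2,-3.1,-1,-1],[0,0,0,0,0,-4,-1],[0,0,0,0,0,-4,-1],[0,0,0,0,0,0,-1]]
  ]
}}

```text
time_s: 32.78
eef_pos: [0.6532, 0.0922, 0.1622]
tool_rot: [1.95, 1.718, -0.705]
ft_force: [0.1, 0.1, 0.7]
width: 0.0852
gripper_force: 0.0
```

Run:
```python
from h import *
st();print(corr(82.5,-40))
```

```text
32.77 q [-0.2   0.82 -0.52  1.35  0.83  1.66 -0.99] p [0.6532 0.0922 0.1622] z [-0.083 -0.632 -0.771] y [ 0.992 -0.127 -0.003] w 0.0852 f [0.1 0.1 0.7]
[-0.007 -0.002 -0.003]
```

>>> {"name": "step_arm", "arguments": {
  "steps": [
    [[0,0,0,0.1,0.1,-4,-1],[0,0,0,0,0,-4,-1],[0,0,0,0,0,-2.4,-1],[0,0,0,0,0,0,-0.5],[0,0,0,0,0,0,0]]
  ]
}}

```text
time_s: 33.4
eef_pos: [0.6558, 0.0964, 0.0614]
tool_rot: [1.948, 1.718, -0.697]
ft_force: [0.1, -1.3, -0.6]
width: 0.0518
gripper_force: 0.0
```

>>> {"name": "step_arm", "arguments": {
  "steps": [
    [[0,0,0,0,0,0,0.3],[0,0,0,0,0,0,1],[0,0,0,0,0,0,1],[0,0,0,0,0,0,1]]
  ]
}}

```text
time_s: 33.9
eef_pos: [0.6558, 0.0965, 0.0612]
tool_rot: [1.946, 1.718, -0.698]
ft_force: [1.8, 1.5, 6.3]
width: 0.029
gripper_force: 39.8
```

Run:
```python
from h import *
st()
```

```text
33.9 q [-0.21  0.93 -0.5   1.38  0.87  1.54 -1.08] p [0.6558 0.0965 0.0612] z [-0.077 -0.632 -0.771] y [ 0.992 -0.123  0.002] w 0.029 f [1.8 1.5 6.3]
```

>>> {"name": "step_arm", "arguments": {
  "steps": [
    [[0,0,0,0,0,3,1],[0,0,0,0,0,5,1],[0.156,-0.02,0,-0.2,-2.4,4,1],[0.156,-0.02,0,-0.2,-2.4,0,1],[0.156,-0.02,0,-0.2,-2.4,0,1]]
  ]
}}

```text
time_s: 34.52
eef_pos: [0.6494, 0.0242, 0.1829]
tool_rot: [2.238, 1.977, -0.235]
ft_force: [-0.4, -0.5, -0.4]
width: 0.0292
gripper_force: 39.6
```

>>> {"name": "step_arm", "arguments": {
  "steps": [
    [[0.156,-0.02,0,-0.2,-2.4,0,1],[0.156,-0.02,0,-0.2,-2.4,0,1],[0.156,-0.02,0,-0.2,-2.4,0,1],[0.156,-0.02,0,-0.2,-2.4,0,1],[0.156,-0.02,0,-0.1,-2.4,0,1]]
  ]
}}

```text
time_s: 35.15
eef_pos: [0.6401, -0.0976, 0.1821]
tool_rot: [-2.029, -1.792, -0.602]
ft_force: [0.6, 0.4, -1.8]
width: 0.0292
gripper_force: 39.6
```

>>> {"name": "step_arm", "arguments": {
  "steps": [
    [[0.156,-0.02,0,-0.1,-2.4,0,1],[0.156,-0.02,0,0,-2.3,0,1],[0,0,0,0,0,0,1],[0,0,0,0,0,0,1]]
  ]
}}

```text
time_s: 35.65
eef_pos: [0.6389, -0.1426, 0.1805]
tool_rot: [-1.817, -1.604, -0.862]
ft_force: [-0.5, 0.8, -0.4]
width: 0.0289
gripper_force: 39.6
```

Run:
```python
from h import *
st();print(corr(82.5,50.8))
```

```text
35.65 q [ 1.11  1.03 -1.08  1.41 -0.02  1.23  0.15] p [ 0.6389 -0.1426  0.1805] z [ 0.1    0.765 -0.636] y [ 0.992 -0.126  0.005] w 0.0289 f [-0.5  0.8 -0.4]
[ 0.005  0.004 -0.004]
```

>>> {"name": "step_arm", "arguments": {
  "steps": [
    [[0.003,0.004,0,0,0,-5,1],[0,0,0,0,0,-5,1],[0,0,0,0,0,-3.5,1],[0,0,0,0,0,-1.2,1],[0,0,0,0,0,-0.6,1]]
  ]
}}

```text
time_s: 36.28
eef_pos: [0.6398, -0.1419, 0.0283]
tool_rot: [-1.815, -1.602, -0.86]
ft_force: [-0.1, 0.7, 0.2]
width: 0.0292
gripper_force: 39.6
```

>>> {"name": "step_arm", "arguments": {
  "steps": [
    [[0,0,0,0,0,-0.1,1],[0,0,0,0,0,0,1]]
  ]
}}

```text
time_s: 36.52
eef_pos: [0.6395, -0.143, 0.0269]
tool_rot: [-1.817, -1.6, -0.86]
ft_force: [-0.2, -0.8, -0.0]
width: 0.0291
gripper_force: 39.6
```

>>> {"name": "step_arm", "arguments": {
  "steps": [
    [[0,0,0,0,0,-0.2,1],[0,0,0,0,0,0,1]]
  ]
}}

```text
time_s: 36.78
eef_pos: [0.6392, -0.143, 0.0239]
tool_rot: [-1.817, -1.598, -0.86]
ft_force: [-0.2, -1.3, 0.9]
width: 0.029
gripper_force: 39.8
```

>>> {"name": "step_arm", "arguments": {
  "steps": [
    [[0,0,0,0,0,-0.1,1],[0,0,0,0,0,0,1]]
  ]
}}

```text
time_s: 37.02
eef_pos: [0.6393, -0.143, 0.0238]
tool_rot: [-1.816, -1.598, -0.861]
ft_force: [-2.4, -2.9, 6.6]
width: 0.0292
gripper_force: 40.3
```

>>> {"name": "step_arm", "arguments": {
  "steps": [
    [[0,0,0,0,0,0,0.25],[0,0,0,0,0,0,0.1],[0,0,0,0,0,0,-0.2],[0,0,0,0,0,0,-0.4],[0,0,0,0,0,0,-0.4]]
  ]
}}

```text
time_s: 37.65
eef_pos: [0.6388, -0.1427, 0.0223]
tool_rot: [-1.816, -1.598, -0.859]
ft_force: [0.3, 0.0, 0.3]
width: 0.0599
gripper_force: 0.0
```

>>> {"name": "step_arm", "arguments": {
  "steps": [
    [[0,0,0,-0.1,-0.7,0.8,-0.4],[0,0,0,-0.3,-2,2,-0.4],[0,0,0,-0.5,-4,4,-0.4],[-0.1,0,0,0,0,6,-0.4],[-0.15,0.02,0,0,0,6,-0.4]]
  ]
}}

```text
time_s: 38.28
eef_pos: [0.6293, -0.213, 0.211]
tool_rot: [-1.993, -1.754, -0.661]
ft_force: [1.0, -0.5, 0.8]
width: 0.0599
gripper_force: 0.0
```

>>> {"name": "step_arm", "arguments": {
  "steps": [
    [[-0.15,0.02,0,1,4,3,1],[-0.15,0.02,0,1.5,4,0,1],[-0.15,0.02,0,1.5,4,0,1],[-0.15,0.02,0,1.5,4,0,1],[0,0,0,1,3,0,1]]
  ]
}}

```text
time_s: 38.9
eef_pos: [0.695, -0.0113, 0.2432]
tool_rot: [-2.33, -2.086, -0.041]
ft_force: [0.5, 1.1, 1.0]
width: 0.0002
gripper_force: 0.0
```

Run:
```python
from h import *
st();print(corr(82.5,0))
s=snap('scene','s15'); W=cloud(s); vials(W,(.48,.7,-.2,.04))
hsv=cv2.cvtColor(s['img'],cv2.COLOR_RGB2HSV); g=(hsv[...,0]>45)&(hsv[...,0]<75)&(hsv[...,1]>120)
P=W[g]; P=P[(P[:,0]>.6)&(P[:,0]<.8)&(np.abs(P[:,1])<.1)]; print('btn',P.mean(0),P.min(0),P.max(0),len(P))
cv2.imwrite('pics/c15.png',cv2.resize(s['img'][150:350,200:420,::-1],None,fx=2.7,fy=2.7))
s=snap('top','t15');W=cloud(s);vials(W,(.48,.7,-.2,.04))
```

```text
38.9 q [ 0.44  0.64 -0.8   1.36  0.44  1.31 -0.47] p [ 0.695  -0.0113  0.2432] z [ 0.011  0.028 -1.   ] y [ 0.994 -0.11   0.008] w 0.0002 f [0.5 1.1 1. ]
[-0.027  0.011 -0.021]
blob 202 lo [ 0.531 -0.057  0.045] hi [ 0.56  -0.025  0.084] top mean [ 0.546 -0.041  0.079]
blob 210 lo [ 0.577 -0.111  0.045] hi [ 0.608 -0.082  0.083] top mean [ 0.593 -0.097  0.079]
blob 215 lo [ 0.62  -0.168  0.045] hi [ 0.65  -0.135  0.084] top mean [ 0.635 -0.153  0.079]
btn [ 0.69343298 -0.02295197  0.02130573] [ 0.67846952 -0.03736321  0.00913122] [ 0.7128468  -0.00218741  0.02803827] 134
blob 102 lo [ 0.533 -0.055  0.045] hi [ 0.56  -0.026  0.088] top mean [ 0.548 -0.041  0.08 ]
blob 112 lo [ 0.578 -0.112  0.046] hi [ 0.609 -0.082  0.086] top mean [ 0.594 -0.097  0.079]
```

View pics/c15.png

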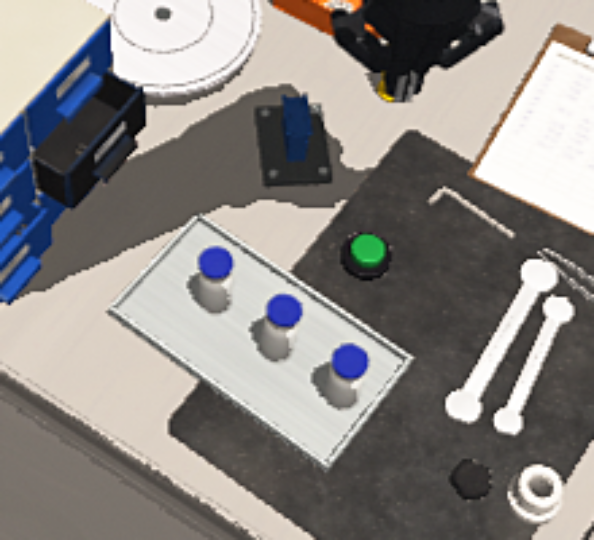

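>>> {"name": "step_arm", "arguments": {
  "steps": [
    [[-0.027,0.011,0,0,-0.9,-5,1],[0,0,0,0,0,-5,1],[0,0,0,0,0,-5,1],[0,0,0,0,0,-4.5,1],[0,0,0,0,0,-1.5,1]]
  ]
}}

```text
time_s: 39.62
eef_pos: [0.693, -0.0308, 0.0276]
tool_rot: [-2.349, -2.078, 0.008]
ft_force: [0.3, -0.5, 0.1]
width: -0.0
gripper_force: 0.0
```

>>> {"name": "step_arm", "arguments": {
  "steps": [
    [[0,0,0,0,0,-0.3,1],[0,0,0,0,0,-0.3,1],[0,0,0,0,0,0,1]]
  ]
}}

```text
time_s: 40.0
eef_pos: [0.6958, -0.0289, 0.026]
tool_rot: [-2.35, -2.083, 0.0]
ft_force: [-0.3, 0.4, 0.3]
width: 0.0002
gripper_force: 0.0
```

>>> {"name": "step_arm", "arguments": {
  "steps": [
    [[0,0,0,-0.1,0.8,0,1],[0,0,0,0,0,-0.4,1],[0,0,0,0,0,-0.4,1],[0,0,0,0,0,-0.3,1],[0,0,0,0,0,0,1]]
  ]
}}

```text
time_s: 40.62
eef_pos: [0.6944, -0.0195, 0.016]
tool_rot: [-2.349, -2.084, 0.0]
ft_force: [-5.6, 2.6, 18.6]
width: -0.0004
gripper_force: 9.8
```

>>> {"name": "step_arm", "arguments": {
  "steps": [
    [[0,0,0,0,0,-0.1,1],[0,0,0,0,0,0,1]]
  ]
}}

```text
time_s: 40.88
eef_pos: [0.6945, -0.0195, 0.0158]
tool_rot: [-2.349, -2.084, 0.0]
ft_force: [-8.3, 1.4, 26.1]
width: 0.0001
gripper_force: 12.7
```

>>> {"name": "step_arm", "arguments": {
  "steps": [
    [[0,0,0,0,0,0,1],[0,0,0,0,0,0,1],[0,0,0,0,0,0,1],[0,0,0,0,0,0,1],[0,0,0,0,0,0,1]]
  ]
}}

```text
time_s: 41.5
eef_pos: [0.6945, -0.0195, 0.0158]
tool_rot: [-2.349, -2.084, 0.0]
ft_force: [-7.2, 2.2, 25.6]
width: -0.0001
gripper_force: 12.6
```

>>> {"name": "step_arm", "arguments": {
  "steps": [
    [[0,0,0,0,0,1,1],[0,0,0,0,0,4,1],[0,0,0,0,0,6,1],[0,0,0,0,0,6,1],[0,0,0,0,0,0,1]]
  ]
}}

```text
time_s: 42.12
eef_pos: [0.6964, -0.0206, 0.188]
tool_rot: [2.349, 2.081, 0.007]
ft_force: [-0.9, -0.0, -0.8]
width: -0.0001
gripper_force: 0.0
```

>>> {"name": "step_arm", "arguments": {
  "steps": [
    [[0,0,0,0,3,3,1],[0,0,0,0,4,0,1],[0,0,0,0,4,0,1],[0,0,0,0,0,0,1],[0,0,0,0,0,0,1]]
  ]
}}

```text
time_s: 42.75
eef_pos: [0.6937, 0.0881, 0.2112]
tool_rot: [-2.349, -2.082, 0.006]
ft_force: [-0.7, -0.3, -0.1]
width: 0.0
gripper_force: 0.0
```

Run:
```python
from h import *
st(); s=snap('scene','s16'); W=cloud(s); vials(W,(.48,.7,-.2,.04))
hsv=cv2.cvtColor(s['img'],cv2.COLOR_RGB2HSV); g=(hsv[...,0]>45)&(hsv[...,0]<75)&(hsv[...,1]>120)
P=W[g]; P=P[(P[:,0]>.6)&(P[:,0]<.8)&(np.abs(P[:,1])<.1)]; print('btn z',np.median(P[:,2]),len(P))
print(robot.close_job())
```

```text
42.75 q [ 0.27  0.68 -0.78  1.37  0.48  1.28 -0.65] p [0.6937 0.0881 0.2112] z [-0.004 -0.001 -1.   ] y [ 0.993 -0.12  -0.004] w 0.0 f [-0.7 -0.3 -0.1]
blob 199 lo [ 0.531 -0.057  0.045] hi [ 0.561 -0.025  0.084] top mean [ 0.546 -0.041  0.079]
blob 213 lo [ 0.577 -0.112  0.045] hi [ 0.608 -0.081  0.085] top mean [ 0.593 -0.097  0.079]
blob 215 lo [ 0.621 -0.168  0.045] hi [ 0.65  -0.137  0.084] top mean [ 0.635 -0.153  0.079]
btn z 0.02169547243375923 134
the job is handed in; nothing more can be done
None
```

All three vials that were on the turntable now stand cap up in the tray (two turned over on the stand), the green button was pressed fully down and held, and the job is handed in at about 43 s; no verdict came back.

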